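Puff the case holder clean, then hold its sprung jaw open at the index

ROBOT

A 6-joint arm with a two-finger parallel gripper is mounted at the origin on the work surface. World frame = base frame: x ahead of the robot, y to its left, z up, the work surface at z = 0. Lengths are in mm, angles in degrees, forces in N, time in s.
With the tool pointing down it reaches from about 325 to 850 mm from the base axis. Payload 15.5 kg.
Tool frame: the origin (TCP) lies on the mounting face of the last link; the fingertips stand 191 mm ahead of it and the grasp point (between the pads) lies bot.grip_point_offset ahead of it (bot.grip_point_offset is the distance from the TCP to the grasp point, in mm); x points along the fingers, z is the direction in which the jaws open and shut, and the axes are right-handed (so a half turn about x gives the same grasp; the last joint's range is limited). The gripper opens to 91 mm and grips with 3 to 60 N. Pads are 32 mm wide; open, the fingers measure 118 mm over their backs; the gripper's body (76 mm by 178 mm) begins 60 mm behind the grasp point.
Start: joints at [58.528, 28.281, 77.091, -0, 74.628, -5.472], TCP at [273.986, 561.747, 404.715] pointing down, gripper open.
Joint ranges: [-166.48, 166.48], [-47.26, 123.95], [12.59, 153.08], [-70.14, 250.14], [6.76, 159.57], [-176.63, 176.63]. Speed limits (degrees/s): [108.29, 108.29, 147.25, 172.46, 172.46, 172.46].

INTERFACE

Orientations are given as [roll, pitch, yaw] about the fixed x, y, z axes, in that order (R = Rz(yaw) Ry(pitch) Rx(roll)).
In Python, from rig import bot gives the robot as it stands. The module is installed in compiled form; this text tells all that it offers.
- The arm moves only by the shell command python3 -m handwheel 'ROWS'. ROWS is JSON, a list of rows, each an object with "offset": the shift along the tool's x, y, z in mm, a list of three; "rotation": the turn, a rotation vector about the tool's x, y, z in degrees, a list of three; "hand": the finger opening in mm, from 0 to 91.2. In form: [{"offset": [tx, ty, tz], "rotation": [rx, ry, rz], "hand": hand}, ...]. A call has exactly 8 rows; each row is the pose to reach, as a shift and turn from the pose commanded when the call began, along the tool's axes at that moment; what a row does not reach only later rows make up. A row lasts 1/10 s, in which the tool goes at most 50 mm and 8.59 degrees, less where a joint would pass 70% of its speed; a pose out of reach is approached as far as the arm can. A call with a gripper value outside its range is refused whole. The fingers move at their own pace and stop on an object; the grip force is fixed at half the most. Time passes only in rows, so rows that repeat a pose let the fingers close, or fill a call up. It gives the time, the measured TCP pose, the force and the opening at its end, in the units of the state.
- bot.state(): the state, without advancing time (a new reading comes with each control period).
- bot.snapshot(name): name is "side" or "top" or "wrist"; returns (picture, depth): 480x640x3 uint8, blue, green, red; 480x640 float32, mm along the optical axis (not along the pixel's ray), 0 where there is no reading.
- bot.camera_model(name): a dict with "fx", "fy", "cx", "cy" (pixels), "k1" (the pictures are not rectified: a ray, as slopes to the right and down, at radius r is drawn at 1 + k1 r^2 times it, then the intrinsics apply), "camera_from_world" (4x4, takes a point from world to camera coordinates). Camera axes: x right, y down, z forward; pixel columns grow to the right and rows downward; lengths in mm; the calibration is good to about 2 mm. A picture is of the moment at which its call begins: read the wrist's pose just before it. camera_model takes no time and is no camera call; for the wrist camera it gives the pose at the moment of the call.
- bot.close_job(): hands the job in, once; it reports no verdict.
The state is a dict: "time": time; "qpos": joint angles; "qvel": joint speeds; "joint_efforts": joint torques, N m; "position": TCP position; "tcp_rot": TCP orientation; "ft_force": force on the tool from outside, world axes, zero at the start; "moment": the same for the moment, N m; "width": finger opening in mm.
Only numpy, scipy, OpenCV 4.12 (cv2) and the standard library are available. Lean on these libraries where they do the work, as an engineer would, in place of code of your own. Each camera call takes 0.05 s, during which the arm holds its last target. There are 200 camera calls.

TASK

Clear the dust from the watch-case holder: squeeze the clamped blow gun's trigger all the way in, hold it for about half a second, and let it spring back out. Then draw the holder's sprung jaw out by its pull bar until the jaw's pointer lines up with the middle of the index block, and finish still gripping the bar and keeping the jaw steady at that mark, so that a case can be laid in. Do not push the loose things on the bench about.

Things in the scene. Friction and masses are not known exactly. Their poses are not given: they have to be found in the camera images.
- holder: Watch-case holder fixed to the bench: a white plate 170 (x) x 140 (y) x 14 mm with two aluminium jaw blocks, tops 46 mm above the bench. Origin: centre of the plate's underside, on the bench. The jaw nearer its +x end is fixed; the other is sprung and draws out along the holder's own -x (roughly towards the robot).
- jaw (a joint): How far the sprung jaw is drawn out along the holder's -x, in m: 0 fully home (jaws together), 0.065 at its end stop. A spring pulls it home with 4 N at 0 and 200 N/m more (about 9 N at 25 mm, 14 N at 50 mm); let go, it flies back.
- bar_center (a point): Centre of the black level pull bar, 14 mm (x) x 66 mm (y) x 14 mm (z), on a 12 mm neck at its middle; moves with the sprung jaw. The point lies 62 mm above the bench, at x = -65 mm, y = 0 in the holder's frame when home; axes as the holder's. 52 mm free behind it (+x) to the moving jaw block, open in front; the steel tongue and rails below it reach 25 mm above the bench.
- pointer (a point): Tip of the thin dark pointer (3 mm wide) that sticks out sideways (+y) from the sprung jaw and moves with it; 27 mm above the bench; at x = -20 mm, y = 52 mm in the holder's frame when the jaw is home.
- index_block: Small dark block, 10 mm (x, along the jaw's travel) x 14 mm (y) x 18 mm high, a thin pale line across the middle of its top, fixed on the holder's plate beside the pointer's path at y = 60 mm in the holder's frame; its place along the travel differs each time (25 to 50 mm of pull). Origin: centre of its underside; axes as the holder's. The mark is its middle, x = 0.
- blow_gun: Blow gun fixed on its side in a bench clamp (foot 120 x 75 x 10 mm). Origin on the bench under the barrel. +x: the way the nozzle points (towards the holder). The grip, 28 mm (x) x 26 mm (z), runs level to -y (roughly towards the robot), y = -15 to -115 mm, centred at x = -25 mm, 75 mm above the bench. Barrel and clamp rings reach 19 mm either side of the barrel's axis and 94 mm above the bench.
- squeeze_point (a point): Point where the hand closes on grip and trigger: half-way between the back of the grip and the front of the trigger, in the gun's frame x = -14, y = -60 mm, 75 mm above the bench. Grip plus released trigger measure 52 mm across here along the gun's x (about 40 mm with the trigger fully in); squeeze along the gun's x. Axes as the gun's.
- trigger (a joint): Angle of the steel trigger blade (7 mm thick, 66 mm long, 18 mm high), hinged by the barrel at x = 12, y = -16 mm in the gun's frame, in front (+x) of the grip: 0 released, 0.24 rad fully squeezed against its stop. Spring: about 2.5 N at the squeeze point at first, 8 N fully in.
- watch_case: Bystander: steel watch, 40 mm across, 10 mm high, lying between holder and gun. Origin under its centre.
- loupe: Bystander: black eye loupe, 34 mm across, 24 mm high. Origin under its centre.
- tweezers: Bystander: steel tweezers 130 mm long, lying flat (7 mm high). Origin under their middle.
- screwdriver: Bystander: small screwdriver, 130 mm long.
- jar: Bystander: amber glass jar, 48 mm across, 60 mm high. Origin under its centre.
- parts_tray: Bystander: white divided tray 110 x 80 x 22 mm. Origin under its centre.
- brush: Bystander: dust brush, 150 mm long.

How it is judged (in metres and radians):
On the way, in this order (a step that is already met when the one before it is completed fails the run):
1. the trigger is squeezed in (past 0.19 rad of 0.24) for 0.2 s (value of joint trigger above 0.19 rad), for 0.2 s.
2. the trigger is let spring back out (below 0.03 rad) (value of joint trigger below 0.03 rad), for 0.2 s.
3. the pointer is drawn to within 5 mm of the index block's middle by the gripped bar (x of pointer in the frame of index_block between -0.005 and 0.005 m and contact force between the fingers and jaw_c4 above 2 N), for 0.3 s.
At the end, for the whole second after the job is handed in: The fingers still hold the pull bar (contact over 2 N) and keep the jaw still (under 10 mm/s) with its pointer within 5 mm of the index block's middle along the travel; the trigger is back out (below 0.03 rad) (all of step 3 and velocity of joint jaw between -0.01 and 0.01 m/s and value of joint trigger below 0.03 rad); the arm keeps its last pose, push and grip.
It fails at once if a loose thing on the bench is pushed more than 30 mm (distance of any of watch_case, loupe, tweezers, screwdriver, jar, parts_tray, brush from where it was at the start of the episode above 0.03 m).
It also fails if it takes over 38 s, if anything falls off the work surface, if the arm or the gripper's body presses on something with over 40 N, if the wrist force passes 120 N, or if a joint passes its speed limit or range.

## Working session

There is one attempt and no reset: what is moved stays moved. The work goes in short steps, Python scripts to look and compute and a shell command to move; the robot and the scene stay as the last step left them, time stands still between calls to the robot, and variables do not carry over. Pictures are saved under pics/ and viewed, about 8 in all and at most 12, crops included, and the job is handed in when it is done.

```bash
mkdir -p pics
cat > h.py <<'E'
import numpy as np, cv2
from rig import bot
def world(cam,depth,px,model=None):
    m=model or bot.camera_model(cam)
    u,v=px; x=(u-m["cx"])/m["fx"]; y=(v-m["cy"])/m["fy"]
    a,b=x,y
    for _ in range(10):
        s=1+m["k1"]*(a*a+b*b); a,b=x/s,y/s
    T=np.linalg.inv(np.array(m["camera_from_world"]))
    d=depth[int(round(v)),int(round(u))]
    return (T@np.array([a*d,b*d,d,1]))[:3]
def cloud(depth,m):
    v,u=np.mgrid[0:480,0:640]
    x=(u-m["cx"])/m["fx"]; y=(v-m["cy"])/m["fy"]; a,b=x,y
    for _ in range(10):
        s=1+m["k1"]*(a*a+b*b); a,b=x/s,y/s
    T=np.linalg.inv(np.array(m["camera_from_world"]))
    P=np.stack([a*depth,b*depth,depth,np.ones_like(depth)],-1)@T.T
    P=P[...,:3]; P[depth==0]=np.nan
    return P
E
python3 - <<'E'
from h import *
print(bot.state(), bot.grip_point_offset)
for c in ("top","side"):
    m=bot.camera_model(c); p,d=bot.snapshot(c); cv2.imwrite(f"pics/{c}0.png",p); np.save(f"{c}0.npy",cloud(d,m))
    print(c,m)
E
```

```text
{'time': 0.0, 'qpos': array([ 5.85276086e+01,  2.83138413e+01,  7.71279784e+01, -3.35752662e-05,
        7.46270433e+01, -5.47284813e+00]), 'qvel': array([-0.05266042,  0.02382351, -0.05019404, -0.05917166,  0.02557575,
       -0.02062993]), 'joint_efforts': array([-1.41819095e-03, -8.78839087e+01, -3.81855655e+01,  7.06125400e-02,
        5.33600617e-02, -1.49294328e-04]), 'position': array([273.90618102, 561.61499737, 404.14442836]), 'tcp_rot': array([ 174.5540789 ,   89.93113692, -121.44545548]), 'ft_force': array([-0.66411689, -0.41325216, -0.19885731]), 'moment': array([-0.01829633, -0.00468942,  0.03579992]), 'width': 91.35434005524513} 172.0
top {'fx': 465.3542863428981, 'fy': 465.3542863428981, 'cx': 323.42892554542385, 'cy': 241.9805108688896, 'k1': -0.019764896111772283, 'camera_from_world': array([[ 8.75213817e-02, -9.96154331e-01,  4.06891484e-03,
         1.92004377e+00],
       [-9.76044774e-01, -8.65698831e-02, -1.99605246e-01,
         5.63708916e+02],
       [ 1.99189876e-01,  1.34982839e-02, -9.79867945e-01,
         9.99718730e+02],
       [ 0.00000000e+00,  0.00000000e+00,  0.00000000e+00,
         1.00000000e+00]])}
side {'fx': 582.7499426443806, 'fy': 582.7499426443806, 'cx': 327.1698054588654, 'cy': 226.79814119740595, 'k1': -0.18133353681508768, 'camera_from_world': array([[ 8.06492059e-01, -5.91218482e-01, -5.59150157e-03,
        -4.15315810e+02],
       [-3.82290623e-01, -5.14228747e-01, -7.67738676e-01,
         2.92783720e+02],
       [ 4.51025984e-01,  6.21312724e-01, -6.40738683e-01,
         1.10289346e+03],
       [ 0.00000000e+00,  0.00000000e+00,  0.00000000e+00,
         1.00000000e+00]])}
```

View pics/top0.png

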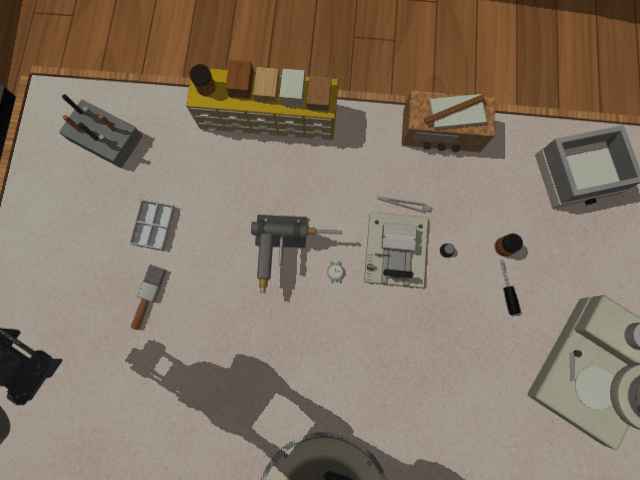

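View pics/side0.png

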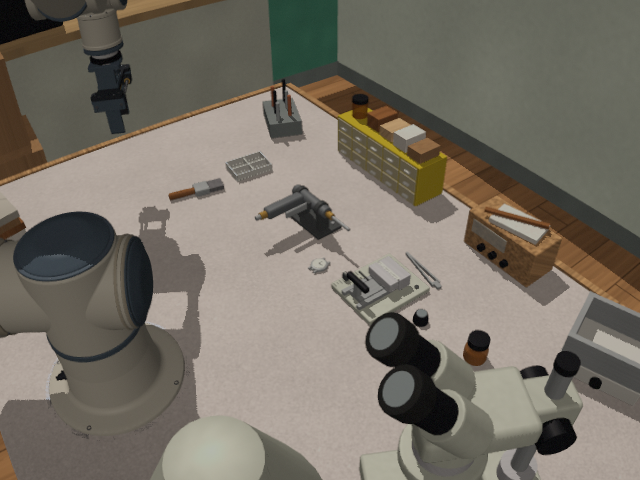

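Top view: the gun is at about (285,230) with its grip running down to (263,290). The holder is at (397,250), with its black pull bar at (398,274). The watch is at (336,271), and the gripper is at far left (20,365).

Run:
```python
from h import *
P=np.load("top0.npy"); img=cv2.imread("pics/top0.png")
def rect(u0,u1,v0,v1,z0,z1,n):
    Q=P[v0:v1,u0:u1].reshape(-1,3); Q=Q[(Q[:,2]>z0)&(Q[:,2]<z1)]
    r=cv2.minAreaRect(Q[:,:2].astype(np.float32)); print(n,len(Q),"c",np.round(r[0],1),"size",np.round(r[1],1),"ang",round(r[2],1),"z",np.round(np.percentile(Q[:,2],[5,50,95]),1),"mean",Q.mean(0).round(1))
rect(355,440,200,300,8,20,"plate")
rect(355,440,200,300,40,52,"jaws46")
rect(375,420,255,290,60,76,"bar")
rect(250,280,245,285,78,100,"grip")
rect(245,312,205,248,80,105,"barrel")
rect(276,290,232,268,50,100,"trigger")
rect(305,345,225,240,50,100,"nozzle")
rect(322,350,258,285,5,20,"watch")
rect(250,315,200,250,5,16,"foot")
rect(360,380,255,290,8,50,"idx")
a=cv2.resize(img[195:305,355:440],None,fx=6,fy=6,interpolation=cv2.INTER_CUBIC)[:600]
b=cv2.resize(img[205:300,240:350],None,fx=2.5,fy=2.5)
c=np.zeros((600,a.shape[1]+b.shape[1],3),np.uint8); c[:a.shape[0],:a.shape[1]]=a; c[:b.shape[0],a.shape[1]:]=b
cv2.imwrite("pics/crop0.png",c)
S=np.load("side0.npy"); print("side bar?", [S[v,u].round(1).tolist() for u,v in((355,282),(300,190),(275,207))])
```

```text
plate 2453 c [ 587.2 -121.7] size [144.6 206.7] ang 87.6 z [10.3 14.2 17.7] mean [ 572.  -119.1   14.1]
jaws46 838 c [ 561.4 -121.1] size [ 76.7 124.7] ang 89.6 z [43.1 46.6 49.8] mean [ 592.4 -120.6   46.6]
bar 190 c [ 505.3 -120.3] size [66.5 14.7] ang 89.2 z [63.5 68.4 71.2] mean [ 504.7 -119.7   68.2]
grip 492 c [494.9 167.2] size [87.2 46.9] ang 1.9 z [81.8 87.3 90.9] mean [497.2 175.2  87. ]
barrel 960 c [565.4 146.9] size [ 62.8 133.7] ang 3.7 z [81.9 88.2 93.7] mean [570.8 154.9  88. ]
trigger 170 c [534.3 140.2] size [72.9 30.3] ang 6.3 z [73.1 83.2 87.4] mean [543.3 143.   82.2]
nozzle 180 c [586.   55.5] size [23.7 81.2] ang 10.2 z [75.  79.5 88.5] mean [581.9  63.   80.4]
watch 248 c [500.8  18.3] size [56.3 59. ] ang 2.2 z [ 6.4 10.2 13.8] mean [504.3  19.2  10.2]
foot 656 c [607.4 150.4] size [109.5 143.8] ang 1.3 z [ 7.  10.4 14. ] mean [594.1 149.9  10.4]
idx 400 c [517.5 -65.7] size [64.  35.2] ang 3.8 z [11.  14.4 30.7] mean [516.8 -67.   15.4]
side bar? [[498.5, -121.1, 64.5], [570.1, 186.4, 89.4], [486.7, 168.6, 86.9]]
```

View pics/crop0.png

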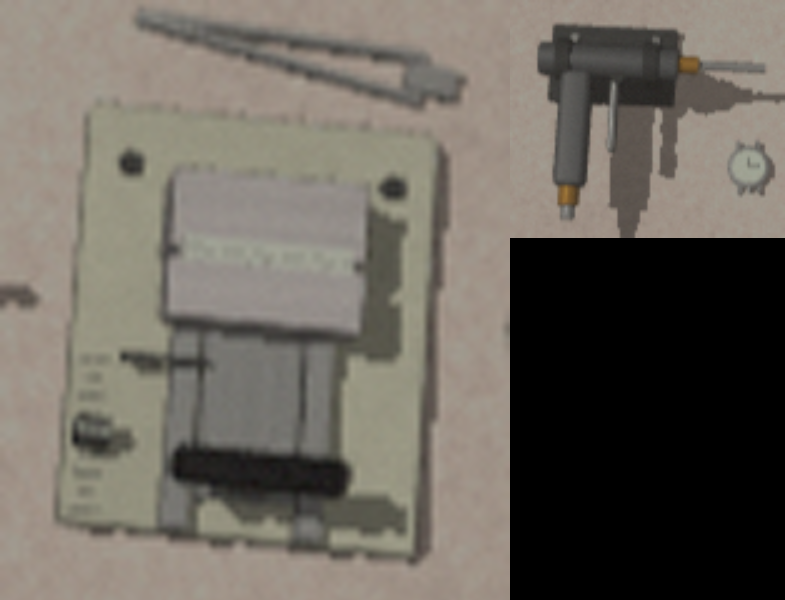

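The crop shows the pointer tip near full-frame px (375,254), the index block near (370,267), and the bar centre near (398,273). Next I fit the poses more tightly and work out the move to above the gun.

```bash
cat >> h.py <<'E'
from scipy.spatial.transform import Rotation as R
def tool():
    s=bot.state(); return np.array(s["position"]), R.from_euler("xyz",s["tcp_rot"],degrees=True), s
def move(p,Rt):
    """offset+rotvec in tool axes to bring TCP to p with rotation Rt"""
    q,r,s=tool()
    print("offset",r.inv().apply(np.array(p)-q).round(1),"rot",(r.inv()*Rt).as_rotvec(degrees=True).round(2),"dist",round(np.linalg.norm(np.array(p)-q),1))
def down(yawz):  # tool x down, tool z along world heading yawz deg
    z=np.array([np.cos(np.radians(yawz)),np.sin(np.radians(yawz)),0]); x=np.array([0,0,-1.]); y=np.cross(z,x)
    return R.from_matrix(np.stack([x,y,z],1))
E
python3 - <<'E'
from h import *
P=np.load("top0.npy")
def sel(u0,u1,v0,v1,z0,z1):
    Q=P[v0:v1,u0:u1].reshape(-1,3); return Q[(Q[:,2]>z0)&(Q[:,2]<z1)]
def pca(Q,n):
    c=Q[:,:2].mean(0); w,v=np.linalg.eigh(np.cov((Q[:,:2]-c).T)); d=v[:,1]; print(n,len(Q),"c",c.round(1),"dir",np.degrees(np.arctan2(d[1],d[0])).round(2),"sd",np.sqrt(w).round(1))
pca(sel(375,420,255,290,60,76),"bar")
G=sel(250,280,245,290,78,100); 
for x in range(455,550,15):
    q=G[abs(G[:,0]-x)<8]; print("grip x",x,len(q),"y",np.percentile(q[:,1],[2,50,98]).round(1))
g=G[(G[:,0]>460)&(G[:,0]<525)]; pca(g,"grip")
B=sel(245,312,205,248,80,105); b=B[(B[:,0]>555)]; pca(b,"barrel"); print(np.percentile(b[:,0],[2,98]),np.percentile(b[:,2],[90,98]))
T=sel(277,292,232,268,60,95);T=T[T[:,0]<545]; pca(T,"trig"); print(np.percentile(T[:,1],[2,98]))
pca(sel(310,345,225,240,65,90),"noz")
for n,(u,v) in dict(tip=(375.5,254.3),idx=(370.3,266.7)).items(): print(n,[P[v2,u2].round(1).tolist() for u2,v2 in((int(u),int(v)),(int(u)+1,int(v)))])
p,r,s=tool(); print(r.as_matrix().round(3))
for yz in (90,-90): move([500,150,380],down(yz))
m=bot.camera_model("wrist"); T=np.array(m["camera_from_world"]); print(m["fx"],np.linalg.inv(T).round(2))
E
```

```text
bar 190 c [ 504.7 -119.7] dir 89.58 sd [ 4.1 18.6]
grip x 455 55 y [167.4 174.6 182.9]
grip x 470 93 y [162.5 175.2 188.7]
grip x 485 94 y [162.1 174.9 188.4]
grip x 500 98 y [144.1 176.2 190.3]
grip x 515 100 y [145.3 176.2 190.1]
grip x 530 94 y [147.  177.3 191.5]
grip x 545 6 y [165.6 170.9 178.7]
grip 380 c [493.6 174.9] dir 178.38 sd [ 9.6 18.2]
barrel 802 c [576.2 151.2] dir 93.17 sd [ 9.3 36.6]
[557.31475714 592.81306399] [92.47772536 95.08620779]
trig 76 c [520.2 142.7] dir -177.64 sd [ 2.  13.5]
[139.48044361 146.5255392 ]
noz 133 c [582.7  53.3] dir 92.69 sd [ 3.1 21.7]
tip [[549.8, -70.2, 25.7], [549.7, -72.3, 27.4]]
idx [[519.9, -60.0, 30.7], [519.6, -62.1, 33.4]]
[[-0.001 -0.899  0.438]
 [-0.001  0.438  0.899]
 [-1.     0.    -0.001]]
offset [  24.5 -383.6 -270.8] rot [-2.6e+01 -6.0e-02 -2.0e-02] dist 470.2
offset [  24.5 -383.6 -270.8] rot [ 1.54e+02 -3.00e-02  8.00e-02] dist 470.2
355.16525797705225 [[ 4.4000e-01  8.7000e-01  2.2000e-01  2.1175e+02]
 [ 9.0000e-01 -4.2000e-01 -1.1000e-01  5.9124e+02]
 [-0.0000e+00  2.5000e-01 -9.7000e-01  3.8334e+02]
 [ 0.0000e+00  0.0000e+00  0.0000e+00  1.0000e+00]]
```

Run:
```python
from h import *
move([517,171.5,400],down(92.8))
```

```text
offset [   4.4 -389.5 -244.1] rot [-2.88e+01 -6.00e-02 -2.00e-02] dist 459.7
```

```bash
python3 -m handwheel '[{"offset":[0,-39,-24],"rotation":[-3,0,0],"hand":91},{"offset":[0,-78,-49],"rotation":[-6,0,0],"hand":91},{"offset":[1,-117,-73],"rotation":[-9,0,0],"hand":91},{"offset":[2,-156,-98],"rotation":[-12,0,0],"hand":91},{"offset":[2,-195,-122],"rotation":[-15,0,0],"hand":91},{"offset":[3,-234,-146],"rotation":[-18,0,0],"hand":91},{"offset":[4,-273,-171],"rotation":[-21,0,0],"hand":91},{"offset":[4,-312,-195],"rotation":[-24,0,0],"hand":91}]'
python3 - <<'E'
from h import *
move([517,171.5,330],down(92.8))
E
```

```text
time: 0.9
position: [469.5, 247.9, 400.5]
tcp_rot: [112.3, 90.0, -159.6]
ft_force: [0.3, 0.5, 0.5]
width: 91.1
offset [ 70.5 -50.  -74.8] rot [-4.68 -0.01 -0.03] dist 114.3
```

```bash
python3 -m handwheel '[{"offset":[10,-15,-25],"rotation":[-2,0,0],"hand":91},{"offset":[30,-30,-50],"rotation":[-4,0,0],"hand":91},{"offset":[50,-45,-70],"rotation":[-4.7,0,0],"hand":91},{"offset":[60,-50,-74.8],"rotation":[-4.7,0,0],"hand":91},{"offset":[70,-50,-74.8],"rotation":[-4.7,0,0],"hand":91},{"offset":[70,-50,-74.8],"rotation":[-4.7,0,0],"hand":91},{"offset":[70,-50,-74.8],"rotation":[-4.7,0,0],"hand":91},{"offset":[70,-50,-74.8],"rotation":[-4.7,0,0],"hand":91}]'
python3 - <<'E'
from h import *
m=bot.camera_model("wrist"); p,d=bot.snapshot("wrist"); cv2.imwrite("pics/w1.png",p); P=cloud(d,m); np.save("w1.npy",P)
M=(P[...,2]>60)&(P[...,2]<100); Q=P[M]
for x in range(470,545,10):
    q=Q[abs(Q[:,0]-x)<5]; 
    if len(q)>20:
        g=q[q[:,2]>78]; print(x,len(q),np.percentile(q[:,1],[1,50,99]).round(1),"z",np.percentile(q[:,2],[50,95]).round(1))
move([517,171.5,247],down(92.8)); print(bot.state()["position"],bot.state()["ft_force"])
E
```

```text
time: 1.7
position: [516.0, 174.0, 331.4]
tcp_rot: [-77.0, 89.9, 15.8]
ft_force: [0.4, -0.2, -0.2]
width: 90.9
470 702 [160.4 174.1 187.8] z [86.7 88.1]
480 676 [160.6 174.2 188.1] z [86.9 88.2]
490 656 [161.  174.8 188.6] z [86.9 88.2]
500 833 [138.1 171.3 189.2] z [86.6 88.2]
510 782 [138.5 171.8 189.2] z [86.6 88.2]
520 761 [138.4 172.1 189.7] z [86.5 88.1]
530 753 [139.5 172.9 190.4] z [86.6 88.1]
540 711 [139.4 173.1 190.6] z [86.6 88.1]
offset [84.4 -0.7 -2.5] rot [-0.04  0.01  0.06] dist 84.5
[516.09761544 173.90387799 331.41970634] [ 0.8286683  -0.69259015  1.33110488]
```

View pics/w1.png

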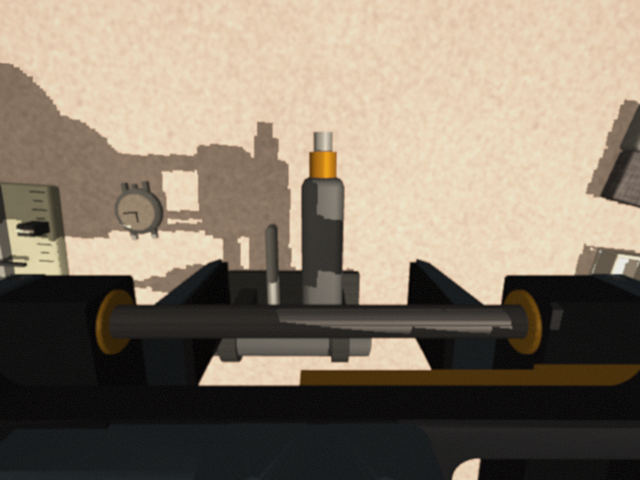

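The wrist view shows the grip at (322,240) and the trigger blade at (272,260) between the open fingers. The grip spans y 161–189.5 and the trigger front is at 138.5, so the closed centre is y≈170. Descending now.

```bash
python3 -m handwheel '[{"offset":[10,0,-3],"rotation":[0,0,0],"hand":91},{"offset":[30,0,-4],"rotation":[0,0,0],"hand":91},{"offset":[50,0,-4],"rotation":[0,0,0],"hand":91},{"offset":[65,0,-4],"rotation":[0,0,0],"hand":91},{"offset":[75,0,-4],"rotation":[0,0,0],"hand":91},{"offset":[83,0,-4],"rotation":[0,0,0],"hand":91},{"offset":[83,0,-4],"rotation":[0,0,0],"hand":91},{"offset":[83,0,-4],"rotation":[0,0,0],"hand":91}]'
python3 - <<'E'
from h import *
move([517,170,247],down(92.8)); print(bot.state()["position"],bot.state()["ft_force"])
E
```

```text
time: 2.55
position: [516.6, 169.3, 248.0]
tcp_rot: [-84.5, 90.0, 8.2]
ft_force: [-0.4, -0.1, -0.0]
width: 91.0
offset [ 1.  -0.4  0.7] rot [-0.09  0.    0.02] dist 1.3
[516.61170383 169.2604174  248.01645345] [-0.36174111 -0.08104901 -0.0267069 ]
```

```bash
python3 -m handwheel '[{"offset":[0,0,0],"rotation":[0,0,0],"hand":38},{"offset":[0,0,0],"rotation":[0,0,0],"hand":38},{"offset":[0,0,0],"rotation":[0,0,0],"hand":38},{"offset":[0,0,0],"rotation":[0,0,0],"hand":38},{"offset":[0,0,0],"rotation":[0,0,0],"hand":38},{"offset":[0,0,0],"rotation":[0,0,0],"hand":38},{"offset":[0,0,0],"rotation":[0,0,0],"hand":38},{"offset":[0,0,0],"rotation":[0,0,0],"hand":38}]'
python3 - <<'E'
from h import *
m=bot.camera_model("wrist"); p,d=bot.snapshot("wrist"); cv2.imwrite("pics/w2.png",p[150:350])
print(bot.state()["width"],bot.state()["ft_force"],bot.state()["position"])
E
```

```text
time: 3.35
position: [516.9, 168.6, 247.9]
tcp_rot: [-135.0, 89.9, -42.3]
ft_force: [2.8, -9.1, 0.7]
width: 43.8
44.00778083278694 [ 1.55332806 -9.59028647  0.79987406] [516.87679824 168.62555005 247.87060168]
```

View pics/w2.png

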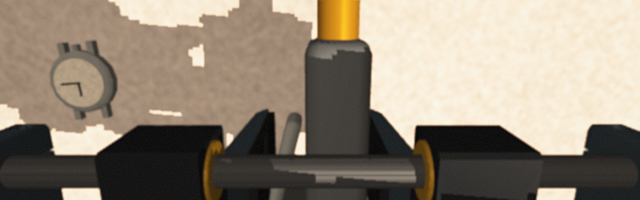

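The fingers stopped at 44 mm with the back finger on the grip (force −y 9.6 N), so the trigger is only about 2/3 in. I'll shift the hand along +y by about 3 mm so it closes fully.

```bash
python3 -m handwheel '[{"offset":[0,0,1.5],"rotation":[0,0,0],"hand":37},{"offset":[0,0,3],"rotation":[0,0,0],"hand":37},{"offset":[0,0,3],"rotation":[0,0,0],"hand":37},{"offset":[0,0,3],"rotation":[0,0,0],"hand":37},{"offset":[0,0,3],"rotation":[0,0,0],"hand":37},{"offset":[0,0,3],"rotation":[0,0,0],"hand":37},{"offset":[0,0,3],"rotation":[0,0,0],"hand":37},{"offset":[0,0,3],"rotation":[0,0,0],"hand":37}]'
```

```text
time: 4.2
position: [517.0, 169.6, 247.8]
tcp_rot: [-174.6, 89.7, -81.9]
ft_force: [6.5, -40.0, 3.7]
width: 43.7
```

The −40 N when moving +y means the trigger finger is hard against the trigger's stop. The pad edge bears on the tilted blade, so 44 mm is fully in. It has been held 0.8 s, so I'm releasing.

```bash
python3 -m handwheel '[{"offset":[0,0,-2],"rotation":[0,0,0],"hand":60},{"offset":[0,0,-3],"rotation":[0,0,0],"hand":91},{"offset":[0,0,-3],"rotation":[0,0,0],"hand":91},{"offset":[0,0,-3],"rotation":[0,0,0],"hand":91},{"offset":[0,0,-3],"rotation":[0,0,0],"hand":91},{"offset":[0,0,-3],"rotation":[0,0,0],"hand":91},{"offset":[0,0,-3],"rotation":[0,0,0],"hand":91},{"offset":[-20,0,-3],"rotation":[0,0,0],"hand":91}]'
python3 - <<'E'
from h import *
m=bot.camera_model("wrist"); p,d=bot.snapshot("wrist"); P=cloud(d,m); Q=P[(P[...,2]>60)&(P[...,2]<100)]
for x in range(490,530,10):
    q=Q[abs(Q[:,0]-x)<5]
    if len(q)>20: print(x,len(q),np.percentile(q[:,1],[1,50,99]).round(1))
move([500,-119.7,320],down(-0.4)); print(bot.state()["ft_force"],bot.state()["time"])
E
```

```text
time: 5.0
position: [515.8, 169.2, 266.2]
tcp_rot: [98.7, 89.8, -168.6]
ft_force: [0.6, 0.2, 0.5]
width: 91.3
490 1324 [161.1 175.6 221.7]
500 2548 [114.1 170.8 219.6]
510 1966 [122.5 170.8 214.4]
520 472 [122.9 145.  214.5]
offset [ -50.1   30.4 -288. ] rot [9.311e+01 6.000e-02 4.000e-02] dist 293.9
[2.28336729 1.11687846 4.91640522] 5.05
```

The fingers are open with no contact, and in w2 the blade-tip-to-grip gap was about 1.7 mm, i.e. about 0.23 rad, so the squeeze was full. Moving above the bar.

```bash
python3 -m handwheel '[{"offset":[-30,0,0],"rotation":[0,0,0],"hand":91},{"offset":[-55,0,-10],"rotation":[5,0,0],"hand":91},{"offset":[-55,4,-45],"rotation":[13,0,0],"hand":91},{"offset":[-55,8,-85],"rotation":[21,0,0],"hand":91},{"offset":[-55,12,-125],"rotation":[29,0,0],"hand":91},{"offset":[-55,16,-165],"rotation":[37,0,0],"hand":91},{"offset":[-55,20,-205],"rotation":[45,0,0],"hand":91},{"offset":[-55,24,-245],"rotation":[53,0,0],"hand":91}]'
python3 - <<'E'
from h import *
move([470,-119.7,330],down(-0.4)); print(bot.state()["ft_force"],bot.state()["time"])
E
```

```text
time: 5.85
position: [503.7, -78.2, 322.8]
tcp_rot: [-47.0, 90.0, -7.7]
ft_force: [-0.2, 0.2, 0.2]
width: 90.8
offset [ -7.2 -10.7 -52.4] rot [3.978e+01 2.000e-02 1.000e-02] dist 54.0
[-0.19480163  0.20185172  0.21059729] 5.85
```

```bash
python3 -m handwheel '[{"offset":[0,-5,-10],"rotation":[8,0,0],"hand":91},{"offset":[0,-10,-15],"rotation":[16,0,0],"hand":91},{"offset":[0,-20,-25],"rotation":[24,0,0],"hand":91},{"offset":[0,-25,-30],"rotation":[32,0,0],"hand":91},{"offset":[0,-27,-32],"rotation":[39.8,0,0],"hand":91},{"offset":[0,-27,-32],"rotation":[39.8,0,0],"hand":91},{"offset":[0,-27,-32],"rotation":[39.8,0,0],"hand":91},{"offset":[0,-27,-32],"rotation":[39.8,0,0],"hand":91}]'
python3 - <<'E'
from h import *
m=bot.camera_model("wrist"); p,d=bot.snapshot("wrist"); cv2.imwrite("pics/w3.png",p); P=cloud(d,m); np.save("w3.npy",P); np.save("w3m.npy",m,allow_pickle=True)
Q=P[(P[...,2]>58)&(P[...,2]<78)&(abs(P[...,0]-505)<20)&(abs(P[...,1]+120)<45)]
print(len(Q),np.percentile(Q,[1,50,99],axis=0).round(1))
Q=P[(P[...,2]>26)&(P[...,2]<40)&(abs(P[...,0]-525)<30)&(abs(P[...,1]+60)<20)]
print("idx",len(Q),np.percentile(Q,[2,50,98],axis=0).round(1))
move([505,-119.7,234],down(-0.4)); print(bot.state()["position"])
E
```

```text
time: 6.65
position: [496.7, -117.6, 322.7]
tcp_rot: [13.9, 90.0, 14.0]
ft_force: [-0.7, 0.5, -0.4]
width: 90.9
1801 [[ 497.1 -152.6   62.2]
 [ 504.  -119.6   67.7]
 [ 511.   -89.6   69.5]]
idx 320 [[514.2 -78.6  27.6]
 [520.  -63.5  31. ]
 [550.4 -55.5  32.8]]
offset [88.7 -2.1  8.3] rot [ 0.47  0.   -0.  ] dist 89.1
[ 496.68357355 -117.60733228  322.71650098]
```

View pics/w3.png

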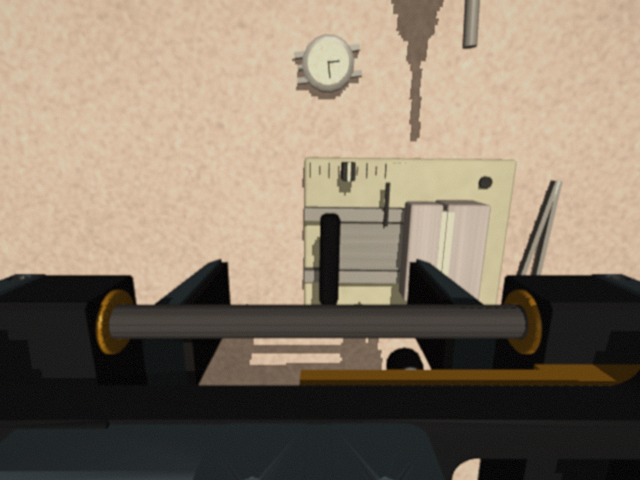

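The wrist view shows the bar at (330,258), the index block's pale line at (348,171) and the pointer at (388,203) with its tip at (388,184). I measure the required pull and descend onto the bar.

```bash
python3 - <<'E'
from h import *
P=np.load("w3.npy"); m=np.load("w3m.npy",allow_pickle=True).item()
def onplane(px,z):
    x=(px[0]-m["cx"])/m["fx"]; y=(px[1]-m["cy"])/m["fy"]; a,b=x,y
    for _ in range(10): s=1+m["k1"]*(a*a+b*b); a,b=x/s,y/s
    T=np.linalg.inv(m["camera_from_world"]); r=T[:3,:3]@[a,b,1]; return (T[:3,3]+r*(z-T[2,3])/r[2]).round(1)
img=cv2.imread("pics/w3.png"); g=img.mean(2)
print("row171",[int(v) for v in g[171,335:362]]); print("row165",[int(v) for v in g[166,335:362]]); 
for r in (186,190,200,212): print(r,[int(v) for v in g[r,380:396]])
print("idx line",onplane((348,171),32),"tip",onplane((388,185),27),"ptr base",onplane((387,212),27))
Q=P[(P[...,2]>28)&(P[...,2]<40)&(abs(P[...,0]-520)<12)&(abs(P[...,1]+61)<12)]; print("idx cloud",np.percentile(Q,[2,50,98],axis=0).round(1),len(Q))
Q=P[(P[...,2]>22)&(P[...,2]<34)&(abs(P[...,0]-549)<7)&(abs(P[...,1]+75)<8)]; print("ptr cloud",Q.mean(0).round(1),np.percentile(Q,[2,98],axis=0).round(1),len(Q))
Q=P[(P[...,2]>40)&(P[...,2]<50)&(P[...,0]>550)&(P[...,0]<680)]; 
for y in (-90,-110,-130): 
    q=Q[abs(Q[:,1]-y)<4]; print("jaw",y,len(q),q[:,0].min().round(1) if len(q) else 0)
E
python3 -m handwheel '[{"offset":[10,-2,4],"rotation":[0,0,0],"hand":50},{"offset":[20,-3,7],"rotation":[0,0,0],"hand":50},{"offset":[30,-3,7],"rotation":[0,0,0],"hand":50},{"offset":[40,-3,7],"rotation":[0,0,0],"hand":50},{"offset":[55,-3,7],"rotation":[0.5,0,0],"hand":50},{"offset":[70,-3,7],"rotation":[0.5,0,0],"hand":50},{"offset":[80,-3,7],"rotation":[0.5,0,0],"hand":50},{"offset":[88,-3,7],"rotation":[0.5,0,0],"hand":50}]'
```

```text
row171 [182, 180, 158, 123, 123, 108, 57, 34, 50, 58, 58, 73, 130, 189, 197, 153, 90, 54, 52, 68, 94, 112, 123, 157, 179, 183, 184]
row165 [184, 182, 167, 144, 150, 147, 88, 36, 43, 54, 56, 70, 130, 191, 197, 163, 96, 58, 54, 63, 111, 151, 156, 168, 179, 180, 181]
186 [183, 184, 183, 184, 166, 114, 60, 43, 57, 90, 146, 178, 187, 185, 187, 185]
190 [133, 113, 114, 116, 100, 68, 46, 47, 58, 103, 153, 185, 186, 187, 185, 186]
200 [114, 97, 99, 112, 110, 73, 46, 52, 80, 135, 177, 189, 190, 188, 188, 188]
212 [156, 155, 149, 123, 73, 45, 48, 64, 101, 144, 155, 156, 157, 154, 155, 155]
idx line [518.5 -62.   32. ] tip [549.9 -72.7  27. ] ptr base [550.2 -93.6  27. ]
idx cloud [[514.2 -69.2  29.2]
 [519.2 -62.1  31.2]
 [523.9 -55.5  32.8]] 266
ptr cloud [549.2 -76.9  28. ] [[547.9 -82.5  24.1]
 [551.  -71.1  29.6]] 78
jaw -90 894 563.1
jaw -110 839 563.1
jaw -130 592 562.8
time: 7.5
position: [503.4, -120.8, 233.6]
tcp_rot: [160.2, 89.9, 159.6]
ft_force: [-0.5, 0.5, 1.0]
width: 50.0
```

Pull needed is about 30.5 mm (549.6 − 519.0). Closing on the bar.

```bash
python3 -m handwheel '[{"offset":[0,0,0],"rotation":[0,0,0],"hand":10},{"offset":[0,0,0],"rotation":[0,0,0],"hand":10},{"offset":[0,0,0],"rotation":[0,0,0],"hand":10},{"offset":[0,0,0],"rotation":[0,0,0],"hand":10},{"offset":[0,0,0],"rotation":[0,0,0],"hand":10},{"offset":[0,0,0],"rotation":[0,0,0],"hand":10},{"offset":[0,0,0],"rotation":[0,0,0],"hand":10},{"offset":[0,0,0],"rotation":[0,0,0],"hand":10}]'
```

```text
time: 8.3
position: [504.0, -120.9, 235.1]
tcp_rot: [-14.6, 89.9, -15.2]
ft_force: [1.7, 0.8, 5.1]
width: 13.7
```

```bash
python3 -m handwheel '[{"offset":[0,0,-4],"rotation":[0,0,0],"hand":10},{"offset":[0,0,-9],"rotation":[0,0,0],"hand":10},{"offset":[0,0,-14],"rotation":[0,0,0],"hand":10},{"offset":[0,0,-19],"rotation":[0,0,0],"hand":10},{"offset":[0,0,-24],"rotation":[0,0,0],"hand":10},{"offset":[0,0,-28],"rotation":[0,0,0],"hand":10},{"offset":[0,0,-30.5],"rotation":[0,0,0],"hand":10},{"offset":[0,0,-30.5],"rotation":[0,0,0],"hand":10}]'
python3 - <<'E'
from h import *
m=bot.camera_model("wrist"); p,d=bot.snapshot("wrist"); P=cloud(d,m); np.save("w4.npy",P)
cv2.imwrite("pics/w4.png",p); t,_=bot.snapshot("top"); cv2.imwrite("pics/w4c.png",np.vstack([cv2.resize(p[:330],(640,330)),cv2.resize(t[235:300,345:445],(416,270),interpolation=cv2.INTER_CUBIC) if 0 else cv2.copyMakeBorder(cv2.resize(t[235:300,345:445],(416,270),interpolation=cv2.INTER_CUBIC),0,0,0,224,cv2.BORDER_CONSTANT)]))
s=bot.state(); print(s["position"],s["ft_force"],s["width"])
E
```

```text
time: 9.1
position: [474.0, -120.6, 235.1]
tcp_rot: [-9.5, 89.8, -10.1]
ft_force: [9.5, 5.5, -1.3]
width: 14.0
[ 474.19526373 -120.63207523  235.09250965] [ 9.69053781  4.32918784 -1.24223121] 14.017320259349496
```

View pics/w4c.png

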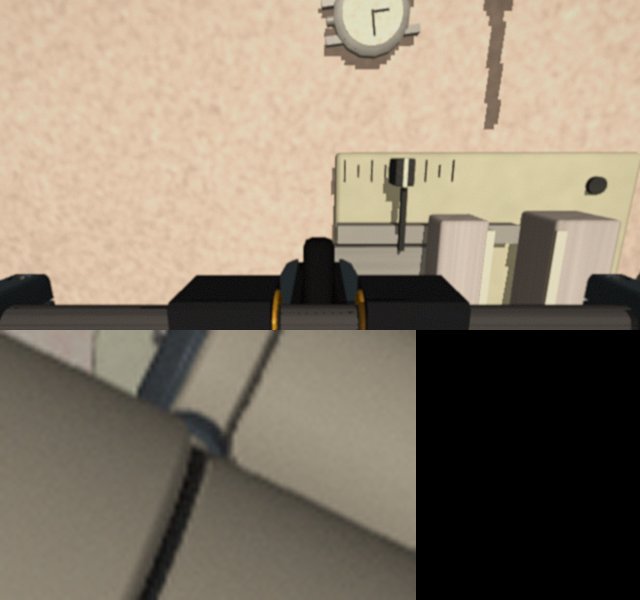

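The pointer at (404,195) now points at the index block's pale line at about (404,172). The top view is blocked by the arm. Quantifying from the wrist picture.

Run:
```python
from h import *
m=bot.camera_model("wrist"); p=cv2.imread("pics/w4.png"); g=p.mean(2)
def onplane(px,z):
    x=(px[0]-m["cx"])/m["fx"]; y=(px[1]-m["cy"])/m["fy"]; a,b=x,y
    for _ in range(10): s=1+m["k1"]*(a*a+b*b); a,b=x/s,y/s
    T=np.linalg.inv(m["camera_from_world"]); r=T[:3,:3]@[a,b,1]; return (T[:3,3]+r*(z-T[2,3])/r[2]).round(1)
c=np.arange(388,420)
for r in (162,166,170,174,178): print(r,g[r,388:420].astype(int).tolist())
for r in (160,164,168,172): 
    s=slice(396,414); w=np.clip(g[r,s]-100,0,None); s2=slice(398,411); w=np.clip(g[r,s2]-110,0,None); k=(np.arange(398,411)*w).sum()/w.sum(); print("line",r,k.round(1),onplane((k,r),32))
for r in (192,198,204,212): 
    w=np.clip(110-g[r,396:412],0,None); k=(np.arange(396,412)*w).sum()/w.sum(); print("ptr",r,k.round(1),onplane((k,r),27))
```

```text
162 [177, 127, 59, 21, 13, 17, 16, 25, 39, 52, 61, 64, 62, 60, 63, 97, 164, 207, 218, 199, 149, 84, 59, 60, 59, 59, 73, 124, 178, 193, 193, 190]
166 [149, 88, 33, 16, 19, 16, 19, 27, 39, 52, 59, 59, 59, 58, 69, 118, 181, 211, 216, 195, 132, 70, 55, 56, 57, 59, 86, 141, 182, 193, 191, 190]
170 [120, 57, 20, 16, 19, 22, 19, 29, 49, 61, 58, 62, 58, 57, 71, 132, 193, 214, 214, 191, 121, 64, 55, 56, 55, 58, 94, 151, 185, 189, 189, 190]
174 [119, 56, 22, 16, 17, 16, 18, 31, 47, 55, 60, 60, 62, 57, 83, 146, 201, 215, 203, 170, 101, 58, 56, 58, 59, 66, 120, 176, 192, 191, 188, 189]
178 [90, 45, 18, 19, 17, 17, 20, 36, 52, 56, 59, 56, 54, 58, 89, 151, 201, 214, 201, 153, 91, 60, 56, 58, 54, 71, 123, 175, 190, 188, 187, 189]
line 160 406.0 [519.1 -56.2  32. ]
line 164 405.8 [519.1 -58.1  32. ]
line 168 405.6 [519.1 -60.1  32. ]
line 172 405.3 [519.  -62.1  32. ]
ptr 192 402.4 [519.3 -72.6  27. ]
ptr 198 402.1 [519.3 -75.8  27. ]
ptr 204 402.3 [519.5 -78.9  27. ]
ptr 212 402.0 [519.6 -83.2  27. ]
```

Pointer and mark agree to about 0.3 mm. Holding one call, checking once more, then handing in.

```bash
python3 -m handwheel '[{"offset":[0,0,0],"rotation":[0,0,0],"hand":10},{"offset":[0,0,0],"rotation":[0,0,0],"hand":10},{"offset":[0,0,0],"rotation":[0,0,0],"hand":10},{"offset":[0,0,0],"rotation":[0,0,0],"hand":10},{"offset":[0,0,0],"rotation":[0,0,0],"hand":10},{"offset":[0,0,0],"rotation":[0,0,0],"hand":10},{"offset":[0,0,0],"rotation":[0,0,0],"hand":10},{"offset":[0,0,0],"rotation":[0,0,0],"hand":10}]'
python3 - <<'E'
from h import *
s=bot.state(); print(s["position"],s["ft_force"],s["width"],abs(s["qvel"]).max())
if abs(s["position"][0]-474)<1.5 and s["width"]>12: print(bot.close_job())
E
```

```text
time: 10.0
position: [474.3, -120.6, 235.1]
tcp_rot: [-9.5, 89.8, -10.1]
ft_force: [8.6, 4.6, -0.7]
width: 13.6
[ 474.28425133 -120.62732291  235.10304606] [ 8.63683473  4.60931256 -0.71282749] 13.5868260795447 0.1475686447274466
the job is handed in; nothing more can be done
None
```

I squeezed the blow-gun trigger fully, let it spring back, then gripped the pull bar and drew the jaw out about 30 mm to the index mark. The job was handed in at about 10 s of the 38 s allowed, still gripping the bar.

- **Jaw and grip:** the last picture put the pointer within about 0.3 mm of the index line (519.3 against 519.0 mm). The fingers read 13.6 mm on the 14 mm bar. The outside force along the pull was about 9 N, matching the spring, and the arm was still.
- **Trigger squeeze:** the fingers stopped at 44 mm where I expected about 40 mm. I first took that as a partial squeeze and nudged the hand 3 mm, which raised the wrist force to 40 N (limit 120 N). I concluded the trigger was already at its stop: the pad's edge bears on the tilted blade, and its tip was about 1.7 mm from the grip.
- **Not checked directly:** the trigger's return was judged only from the fully opened, force-free hand. The depth readings I took to check it were inconclusive because the fingers were in the way. I did not re-measure the loose things after the moves; the arm passed well above them.

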